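Seat a ceramic blank in the corner of the gauging plate

TASK

With a fingertip or the outside of the fingers, push the ivory ceramic blank across the aluminium gauging plate until it lies flat against the long dark rail, then slide it along the rail, keeping it against the rail, into the corner pocket at the blue-tagged end, until it is tight in the corner against both the rail and the end stop. Only push it: never pick it up, take the fingers away at the end, and leave everything else where it stands.

Things in the scene. Friction and masses are not known exactly. Their poses are not given: they have to be found in the camera images.
- plate: Fixed aluminium gauging plate on the bench, 160 (x) x 350 (y) x 10 mm thick, spanning x -85 to 75, y -175 to 175 in its own frame. Origin on its underside; z up, top at z = 10. Yaw varies up to 0.4 rad either way. On it, along the +x side, stands a dark steel rail along y, with a dark end stop and corner pocket at each end
- rail (a point): Middle of the top edge of the rail's inner face, which looks to the plate's -x: plate frame x = 55, y = 0, z = 26 mm (the rail stands 16 mm above the plate). The rail runs along the plate's y from end stop to end stop (inner faces at y = -135 and 135, from x = 12 to the rail, as high as the rail)
- pocket_left (a point): Where the blank's origin lies when seated in the +y corner pocket: plate frame x = 40, y = 110, z = 10 mm. The pocket, between rail, stop and a short inner wall (face at x = 22, from y = 110 to 135, as high as the rail, with a lead-in flaring away from the rail from about y = 97), is 33 mm wide, 25 mm deep, open towards the middle: a seated blank sticks half out
- pocket_right (a point): The same for the -y corner pocket, its mirror image: plate frame x = 40, y = -110, z = 10 mm
- blank: Loose ivory ceramic block with bare smooth sides, 30 (x) x 50 (y) x 20 mm (z) high, about 0.12 kg, lying flat on the middle of the plate, at first well off the rail and turned up to 0.45 rad from it. Origin at the centre of its underside, z up, y along its length; the two ends are alike
- blue_tag: Fixed blue plastic tag block, 50 x 24 x 14 mm high, on the plate just outside one end stop (plate frame x = 30, y = +157 or -157); marks the pocket to use. Origin at the centre of its underside
- red_tag: Fixed red plastic tag block, same size, on the plate outside the other end stop; marks the pocket not to use. Origin at the centre of its underside
- gauge_pin: Loose upright brass gauge pin, foot 20 mm across, 34 mm high, standing on a corner of the plate on the side away from the rail (plate frame about x = -60, y = +135 or -135). Leave alone. Origin at the centre of its foot
- wax_block: Loose upright green wax block, 22 x 22 x 30 mm high, standing on the other such corner of the plate. Leave alone. Origin at the centre of its underside
- amber_jar: Loose amber jar, 60 mm across, 85 mm high, on the bench to one side of the plate. Leave alone. Origin at the centre of its underside
- white_bottle: Loose white bottle with a blue label, 56 mm across, 140 mm high, on the bench on the other side of the plate. Leave alone. Origin at the centre of its underside
- mixing_bowl: Loose green mixing bowl, 90 mm across, 50 mm high, on the bench left of the plate. Leave alone. Origin at the centre of its underside
- spatula: Loose spatula lying on the bench beyond the plate. Leave alone. Origin under its middle
There are look-alikes about, which are no part of the job. Of the things that look like the blank, the smallest one is meant.

How it is judged:
On the way, in this order (a step that is already met when the one before it is completed fails the run):
1. the blank lies flat against the rail, in the middle part, short of both pockets (x of blank in the frame of plate above 0.0375 m and angle between the y axis of blank and the y axis of plate, either way round below 0.06 rad and y of blank in the frame of plate between -0.08 and 0.08 m), for 0.2 s.
2. the blank is tight in the blue-tagged corner pocket (x of blank in the frame of plate above 0.0375 m and angle between the y axis of blank and the y axis of plate, either way round below 0.06 rad and ((y of blue_tag in the frame of plate above 0 m and y of blank in the frame of plate above 0.1075 m) or (y of blue_tag in the frame of plate below 0 m and y of blank in the frame of plate below -0.1075 m)) and z of blank in the frame of plate between 0.007 and 0.013 m and linear speed of blank below 0.01 m/s), for 0.2 s.
At the end, for the whole second after the job is handed in: the blank lies flat on the plate, at rest, in the pocket at the blue-tagged end, within 2.5 mm of touching the rail and of touching the end stop, square to the rail within 0.06 rad (all of step 2).
It fails at once if the blank is lifted more than 8 mm off the plate or tipped more than 0.4 rad (z of blank in the frame of plate above 0.018 m or angle between blank's own z axis and vertical above 0.4 rad).
It fails at once if the blank is moved along towards either end (its centre more than 70 mm from the plate's middle) while its centre is more than 7 mm off its place at the rail ((y of blank in the frame of plate above 0.07 m or y of blank in the frame of plate below -0.07 m) and x of blank in the frame of plate below 0.033 m).
It fails at once if something else is moved more than 20 mm (distance of any of gauge_pin, wax_block, amber_jar, white_bottle, mixing_bowl, spatula from where it was at the start of the episode above 0.02 m).
It also fails if it takes over 51 s, if anything falls off the work surface, if the arm or the gripper's body presses on something with over 40 N, if the wrist force passes 120 N, or if a joint passes its speed limit or range.

ROBOT

A 7-joint arm with a two-finger parallel gripper is mounted at the origin on the work surface. World frame = base frame: x ahead of the robot, y to its left, z up, the work surface at z = 0. Lengths are in m, angles in rad, forces in N, time in s.
With the tool pointing down it reaches from about 0.425 to 0.875 m from the base axis. Payload 4.7 kg.
Tool frame: the origin (TCP) lies midway between the tips of the shut fingers; the grasp point (between the pads) lies 19 mm behind it (ctrl.grip_point_offset is the distance from the TCP to the grasp point, in m); z points along the fingers, y is the line along which they close (so a half turn about z gives the same grasp; the last joint's range is limited). The gripper opens to 87 mm and grips with 3 to 60 N. Pads are 19 mm wide; open, the fingers measure 117 mm over their backs; the gripper's body (75 mm by 190 mm) begins 51 mm behind the grasp point.
Start: joints at [-1.322, 0.321, -0.07, 1.45, 0.023, 1.371, -0.057], TCP at [0.151, 0.632, 0.195] pointing down, gripper open.
Joint ranges: [-2.86, 2.86], [-0.3, 2.09], [-1.38, 1.24], [0.06, 2.45], [-1.56, 4.7], [0.09, 2.05], [-2.69, 2.69]. Speed limits (rad/s): [2.57, 2.57, 3.14, 3.14, 3.14, 3.14, 3.14].

INTERFACE

Orientations are given as a rotation vector (axis times angle).
In Python, from bench import ctrl gives the robot as it stands.
- The arm moves only by the tool move_arm, never from a script. Its argument "increments" is text: rows parted by semicolons, each of 7 numbers parted by spaces: the shift along the world's x, y, z in mm, then the turn, a rotation vector about the world's x, y, z in degrees, then the closure in counts, from 0 (fully open) to 255 (shut). A call has exactly 8 rows; each row shifts and turns the commanded pose from where the row before left it; what a row does not reach is not made up. A row lasts 1/12 s, in which the tool goes at most 41.7 mm and 7.16 degrees, less where a joint would pass 70% of its speed; a pose out of reach is approached as far as the arm can. A call with a gripper value outside its range is refused whole. The fingers move at their own pace and stop on an object; "grip_force" is the grip in N (left out, the last holds). Time passes only in rows, so rows that do not move let the fingers close, or fill a call up. It gives the time, the measured TCP pose, the force, the opening and the grip force at its end, in the units of the state.
- ctrl.get_state(): the state, without advancing time (a new reading comes with each control period).
- ctrl.get_image(name): name is "scene" or "side" or "wrist"; returns a dict with "frame" (400x640x3 uint8, red, green, blue), "depth" (400x640 float32, m along the optical axis (not along the pixel's ray), 0 where there is no reading), "fx", "fy", "cx", "cy" (pixels), "position" and "orientation" of the camera in the world. Camera axes: x right, y down, z forward; pixel columns grow to the right and rows downward; lengths in m; the calibration is good to about 2 mm. A picture is of the moment at which its call begins.
- ctrl.close_job(): hands the job in; it is judged then, once.
Trained networks look in a picture, given as the dict that the camera call returned (one of the last four; its "shot" number tells which), for a name from the list of things; names that differ only in an ending like _2 or _b are one class to them, and where a whole thing is asked for, a point or a joint stands for the part that bears it (a point fixed in the world has none). Each returns a list of dicts, best first, with "score" (0 to 1); they miss things now and then, are a little off and sometimes report something else, mostly with a low value. They report only what shows in the picture. A call takes as long as a camera call. They do not tell look-alikes from the thing itself.
- ctrl.find_in(target, picture): "centre" ([x, y, z] in m, in world coordinates, good to about 4 mm: the middle of the surface that is visible of it).
- ctrl.silhouettes(target, picture): "region" (400x640 bool, what is visible of it).
The state is a dict: "time": time; "joint_positions": joint angles; "qd": joint speeds; "joint_torque": joint torques, N m; "position": TCP position; "tool_rot": TCP orientation; "ft_force": force on the tool from outside, world axes, zero at the start; "torque": the same for the moment, N m; "grip_width": opening from 0.0 (shut) to 1.0 (fully open); "grip_force": force on a finger pad.
Only numpy, scipy, OpenCV 4.12 (cv2) and the standard library are available. Lean on these libraries where they do the work, as an engineer would, in place of code of your own. Each camera call takes 0.05 s, during which the arm holds its last target. There are 200 camera calls.

## Working session

There is one attempt and no reset: what is moved stays moved. The work goes in short steps, Python scripts to look and compute and a tool call to move; the robot and the scene stay as the last step left them, time stands still between calls to the robot, and variables do not carry over. Pictures are saved under pics/ and viewed, at most 10 in all, crops included, and the job is handed in when it is done.

Besides the shell and the picture viewer there is one more tool, called after "Call:" as name(argument=value, ...), one argument or row to a line, values as JSON. move_arm: Moves the arm, as the interface text tells. Its arguments: {"type":"object","properties":{"increments":{"type":"string"},"grip_force":{"type":"number"}},"required":["increments"]}

```bash
mkdir -p pics; ls
cat > h.py <<'E'
import numpy as np, cv2
from scipy.spatial.transform import Rotation as R
from bench import ctrl
def rot(o):
    o=np.array(o,float)
    return o if o.shape==(3,3) else (R.from_rotvec(o).as_matrix() if o.size==3 else R.from_quat(o).as_matrix())
def save(p,n): cv2.imwrite('pics/'+n,p['frame'][:,:,::-1])
def cloud(p):
    v,u=np.mgrid[:400,:640]; d=p['depth']
    c=np.stack([(u-p['cx'])/p['fx']*d,(v-p['cy'])/p['fy']*d,d],-1)
    return c@rot(p['orientation']).T+np.array(p['position'])
E
python3 - <<'E'
from h import *
p=ctrl.get_image('scene'); q=ctrl.get_image('side')
save(p,'scene.png');save(q,'side.png')
print(p['orientation'],p['position'],q['orientation'],q['position'])
for n in ['plate','blank','blue_tag','red_tag','gauge_pin','wax_block','amber_jar','white_bottle','mixing_bowl','spatula']:
  for m,pp in (('sc',p),('sd',q)):
    print(n,m,[(np.round(r['centre'],3).tolist(),round(r['score'],2)) for r in ctrl.find_in(n,pp)])
print(ctrl.get_state())
E
```

```text
pics
[-2.11733042 -0.54368822  0.27185511] [ 0.91451567 -0.6238826   0.56989333] [-0.14815795  2.87206724 -1.15167487] [0.48649815 0.83463157 0.92842768]
plate sc [([0.521, -0.058, 0.013], 0.9)]
plate sd [([0.507, 0.01, 0.009], 0.96), ([0.5, 0.413, 0.089], 0.45)]
blank sc [([0.365, 0.165, 0.028], 0.83), ([0.491, -0.015, 0.028], 0.8), ([0.355, 0.011, 0.025], 0.79)]
blank sd [([0.35, 0.029, 0.025], 0.84), ([0.349, 0.182, 0.026], 0.65), ([0.486, 0.004, 0.029], 0.47)]
blue_tag sc [([0.555, -0.182, 0.021], 0.52), ([0.523, -0.061, 0.011], 0.52)]
blue_tag sd []
red_tag sc [([0.536, 0.138, 0.027], 0.52)]
red_tag sd [([0.541, 0.145, 0.023], 0.66), ([0.499, 0.415, 0.09], 0.52), ([0.684, 0.419, 0.023], 0.34)]
gauge_pin sc [([0.455, 0.113, 0.026], 0.56), ([0.509, 0.372, 0.066], 0.5)]
gauge_pin sd [([0.455, 0.125, 0.027], 0.44)]
wax_block sc []
wax_block sd [([0.457, -0.149, 0.031], 0.51), ([0.539, 0.148, 0.025], 0.33), ([0.552, -0.172, 0.026], 0.17)]
amber_jar sc [([0.528, -0.43, 0.065], 0.96), ([0.68, 0.442, 0.038], 0.7)]
amber_jar sd [([0.516, -0.4, 0.059], 0.97)]
white_bottle sc [([0.509, 0.3
[... 337 characters left out ...]
{'time': 1.1, 'joint_positions': array([-1.32192097,  0.32100769, -0.07008324,  1.4504931 ,  0.02258166,
        1.37085014, -0.0569232 ]), 'qd': array([-0.0016467 , -0.00014042,  0.00187992,  0.00034234,  0.00122037,
       -0.00035217,  0.00179546]), 'joint_torque': array([-1.54837053e-04, -4.91110253e+01, -4.02943036e-01, -3.12784624e+01,
       -6.36242400e-02,  3.38256382e-02,  1.52729916e-05]), 'position': array([0.15123705, 0.632166  , 0.19458486]), 'tool_rot': array([3.67970834e-01, 3.11993121e+00, 3.79950755e-05]), 'ft_force': array([-0.37762407,  0.09887389, -0.81475251]), 'torque': array([ 0.02120543, -0.01759222, -0.01658431]), 'grip_force': 0.0, 'grip_width': 1.0028763099130693}
```

View pics/scene.png

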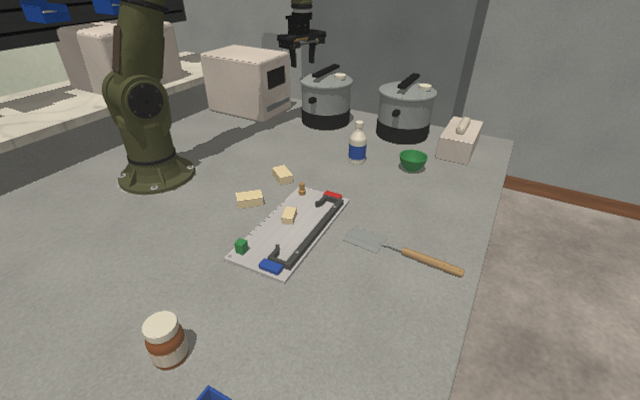

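View pics/side.png

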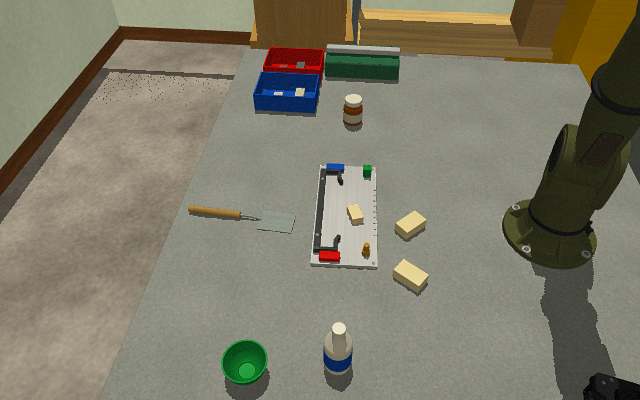

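The blank is the small block on the plate (scene 289,214; side 355,213). The look-alikes are the larger bench blocks at scene (250,199) and (283,175), side (410,224) and (410,276). The blue tag is at the −y end (scene 271,267; side 335,168). The rail is on the world +x side. Next I fit the plate and blank poses and take one close crop.

```bash
cat >> h.py <<'E'
def proj(p,mask,z):
    """pixels -> intersections with plane z"""
    v,u=np.nonzero(mask); d=np.stack([(u-p['cx'])/p['fx'],(v-p['cy'])/p['fy'],np.ones(len(u))],-1)@rot(p['orientation']).T
    o=np.array(p['position']); return o+d*((z-o[2])/d[:,2:])
def rect(P):
    c,s,a=cv2.minAreaRect((P[:,:2]*1000).astype(np.float32)); 
    if s[0]>s[1]: s=s[::-1]; a+=90      # a: angle of short side
    a=(a+90)%180-90
    return np.round(c,1),np.round(s,1),round(a,1)
E
cat > fit.py <<'E'
from h import *
for n in ('scene','side'):
    p=ctrl.get_image(n); C=cloud(p); hsv=cv2.cvtColor(p['frame'],cv2.COLOR_RGB2HSV).astype(int)
    H,S,V=hsv[...,0],hsv[...,1],hsv[...,2]; z=C[...,2]
    box=(C[...,0]>.38)&(C[...,0]<.66)&(C[...,1]>-.26)&(C[...,1]<.24)
    pl=box&(z>.005)&(z<.05)
    k,l,st,_=cv2.connectedComponentsWithStats(pl.astype(np.uint8)); pl=l==1+np.argmax(st[1:,4])
    ptop=pl&(abs(z-.010)<.004)
    print(n,'medz plate',np.median(z[ptop]).round(4),'plate rect',rect(C[ptop]),len(C[ptop]))
    iv=pl&(H>12)&(H<32)&(S>40)&(V>120)&(z>.018)
    k,l,st,_=cv2.connectedComponentsWithStats(iv.astype(np.uint8)); iv=l==1+np.argmax(st[1:,4])
    zt=np.percentile(z[iv],80); top=iv&(z>zt-.004)
    print(' blank ztop',zt.round(4),rect(C[top]),top.sum())
    for t,m in (('blue',(H>105)&(H<130)&(S>120)),('red',((H<6)|(H>174))&(S>150)),('green',(H>45)&(H<85)&(S>100)),('dark',(V<75)&(z>.018))):
        m=m&pl
        if m.sum(): P=C[m]; P=P[P[:,2]>np.percentile(P[:,2],60)-.003]; print(' ',t,rect(P),P[:,2].max().round(3),len(P))
    cv2.imwrite(f'pics/crop_{n}.png',cv2.resize(p['frame'][150:290,215:405] if n=='scene' else p['frame'][155:275,300:440],None,fx=4,fy=4,interpolation=2)[:,:,::-1])
E
python3 fit.py
```

```text
scene medz plate 0.0099 plate rect (array([510.4, -19.9]), array([161.6, 354.1]), 2.1) 4102
 blank ztop 0.0304 (array([486.3,  -1.2]), array([29.7, 51.8]), 19.7) 146
  blue (array([ 551.8, -175.5]), array([25.9, 48.2]), -84.6) 0.027 185
  red (array([539.4, 137.2]), array([21.6, 49.7]), 86.6) 0.027 62
  green (array([ 462.2, -161.3]), array([20.1, 20.7]), 4.5) 0.042 59
  dark (array([555.1, -20.6]), array([ 62. , 281.3]), 2.1) 0.027 181
side medz plate 0.0109 plate rect (array([512.4, -21.1]), array([161.2, 360.1]), 2.1) 4483
 blank ztop 0.032 (array([ 4.883e+02, -2.000e-01]), array([30.2, 53.1]), 20.9) 167
  blue (array([ 553.4, -170.6]), array([32. , 46.2]), -88.1) 0.029 85
  red (array([541.8, 138.8]), array([28.1, 48. ]), -86.3) 0.03 175
  green (array([ 463.7, -157.4]), array([19.7, 25.1]), -5.8) 0.045 47
  dark (array([520.1, -17.8]), array([136.7, 290.3]), 1.0) 0.042 572
```

View pics/crop_side.png

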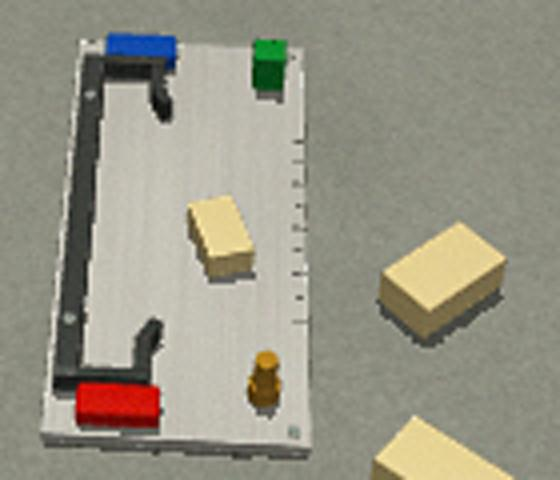

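The crop confirms that the smallest ivory block, on the plate at crop (220,235), is the blank. The larger blocks, at crop (440,275) and (440,455), are off the plate. Plate origin is about (516.4, −20.3) mm with yaw 2.1°. The blank sits at plate (−28, 21), turned +18°. I'll go behind it with tool y along plate y and the fingers about 17 mm apart.

Call:
move_arm(
  increments="12.5 -26.5 0 0 0 2 205;12.5 -26.5 0 0 0 2 205;12.5 -26.5 0 0 0 2 205;12.5 -26.5 0 0 0 2 205;12.5 -26.5 0 0 0 2 205;12.5 -26.5 0 0 0 2 205;12.5 -26.5 0 0 0 2 205;12.5 -26.5 0 0 0 1.6 205",
)

```text
time: 1.87
position: [0.2517, 0.4189, 0.1948]
tool_rot: [-0.062, 3.141, 0.001]
ft_force: [-0.1, -0.3, 0.3]
grip_width: 0.479
grip_force: 0.0
```

Call:
move_arm(
  increments="12.5 -26.5 0 0 0 0 205;12.5 -26.5 0 0 0 0 205;12.5 -26.5 0 0 0 0 205;12.5 -26.5 0 0 0 0 205;12.5 -26.5 0 0 0 0 205;12.5 -26.5 0 0 0 0 205;12.5 -26.5 0 0 0 0 205;12.5 -26.5 0 0 0 0 205",
)

```text
time: 2.53
position: [0.3517, 0.2068, 0.1949]
tool_rot: [-0.059, 3.14, 0.001]
ft_force: [-0.4, 0.1, -0.2]
grip_width: 0.199
grip_force: 0.0
```

Call:
move_arm(
  increments="12.5 -26.5 0 0 0 0 205;12.5 -26.5 0 0 0 0 205;12.5 -26.5 0 0 0 0 205;12.5 -26.5 0 0 0 0 205;12.5 -26.5 0 0 0 0 205;12.5 -26.5 0 0 0 0 205;12.5 -26.5 0 0 0 0 205;9 -24 0 0 0 0 205",
)

```text
time: 3.2
position: [0.4486, -0.0032, 0.195]
tool_rot: [-0.057, 3.14, 0.001]
ft_force: [0.1, 0.6, -0.0]
grip_width: 0.193
grip_force: 0.0
```

```bash
cat > w.py <<'E'
import sys
from h import *
p=ctrl.get_image('wrist'); C=cloud(p); hsv=cv2.cvtColor(p['frame'],cv2.COLOR_RGB2HSV).astype(int)
H,S,V=hsv[...,0],hsv[...,1],hsv[...,2]; z=C[...,2]
save(p,sys.argv[1])
iv=(H>12)&(H<32)&(S>40)&(V>120)&(z>.023)&(z<.037)&(C[...,0]>.42)
k,l,st,_=cv2.connectedComponentsWithStats(iv.astype(np.uint8)); iv=l==1+np.argmax(st[1:,4])
r=rect(C[iv]); print('blank',np.median(z[iv]).round(4),r,iv.sum())
d=np.array(r[0])-[516.4,-20.3]; t=np.radians(2.1); print('plate xy',(d@[[np.cos(t),-np.sin(t)],[np.sin(t),np.cos(t)]]).round(1),'rel',r[2]-2.1)
dk=(V<75)&(abs(z-.026)<.004)&(C[...,0]>.42)&(C[...,0]<.62); dk=dk&(C[...,1]>-.2)&(C[...,1]<.16)
# rail inner edge: min x per y bin in the middle part
P=C[dk]*1000; P=P[(P[:,0]>555)&(abs(P[:,1]+20)<85)]
if len(P)>50:
    b=np.arange(-100,65,5); e=np.array([(y+2.5,np.percentile(P[(P[:,1]>=y)&(P[:,1]<y+5),0],3)) for y in b if ((P[:,1]>=y)&(P[:,1]<y+5)).sum()>5])
    if len(e)>3:
        f=np.polyfit(e[:,0],e[:,1],1); print('rail inner x at y=-20:',np.polyval(f,-20).round(1),'yaw',np.degrees(-f[0]).round(2),'z',np.median(P[:,2]).round(1), 'expect',516.4+55)
E
python3 w.py w1.png
```

```text
blank 0.0302 (array([487.2,   0.5]), array([30.2, 49.8]), 20.7) 853
plate xy [-28.4  21.9] rel 18.599999999999998
```

View pics/w1.png

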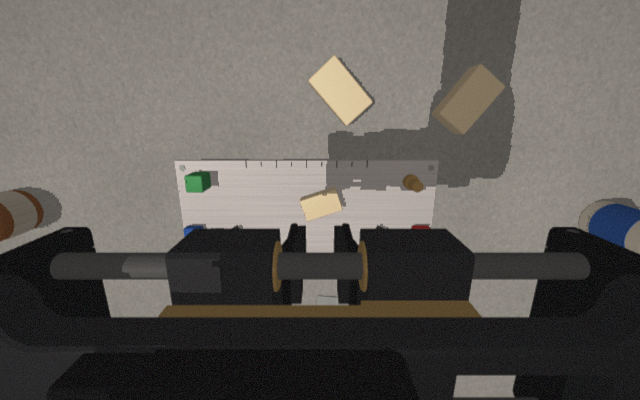

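Call:
move_arm(
  increments="0 1 -30 0 0 0 205;0 1 -30 0 0 0 205;0 0 -30 0 0 0 205;0 0 -30 0 0 0 205;0 0 -25 0 0 0 205;0 0 -20 0 0 0 205;0 0 -12 0 0 0 205;0 0 0 0 0 0 205",
)

```text
time: 3.92
position: [0.4453, 0.0005, 0.0153]
tool_rot: [0.059, -3.136, 0.002]
ft_force: [0.2, 0.6, -0.0]
grip_width: 0.2
grip_force: 0.0
```

Call:
move_arm(
  increments="6 0 2 0 0 0 205;6 0.2 0 0 0 0 205;6 0.2 0 0 0 0 205;6 0.2 0 0 0 0 205;6 0.2 0 0 0 0 205;6 0.2 0 0 0 0 205;6 0.2 0 0 0 0 205;6 0.2 0 0 0 0 205",
)

```text
time: 4.58
position: [0.4964, 0.0021, 0.0196]
tool_rot: [-0.059, 3.141, 0.0]
ft_force: [0.5, -0.2, 0.8]
grip_width: 0.197
grip_force: 0.0
```

```bash
python3 w.py w2.png; python3 fit.py | grep -E "blank|scene|side"
```

```text
blank 0.0301 (array([4.87e+02, 3.00e-01]), array([30.1, 50. ]), 20.7) 2796
plate xy [-28.6  21.7] rel 18.599999999999998
scene medz plate 0.0099 plate rect (array([510.6, -19.1]), array([161.5, 352.8]), 2.2) 3899
 blank ztop 0.0303 (array([487.1,  -3. ]), array([29.9, 48.5]), 20.8) 109
side medz plate 0.0108 plate rect (array([512.6, -19.2]), array([160.3, 356.7]), 2.2) 3335
 blank ztop 0.0318 (array([482.9,  16.3]), array([19.6, 31.2]), -78.0) 65
```

```bash
python3 -c "
from h import *
print({k:v for k,v in ctrl.get_state().items() if k in('time','position','tool_rot','ft_force')})
a=cv2.imread('pics/crop_scene.png');a=cv2.resize(a,(543,400));b=cv2.imread('pics/w2.png')[:,:];b=cv2.resize(b,(257*1,160));o=np.zeros((400,800,3),np.uint8);o[:,:543]=a;o[:160,543:]=b;c=cv2.resize(cv2.imread('pics/crop_side.png'),(257,220));o[170:390,543:]=c;cv2.imwrite('pics/m.png',o)"
```

```text
{'time': 4.7333, 'position': array([0.49607013, 0.00189929, 0.01949501]), 'tool_rot': array([ 5.85996510e-02, -3.14087003e+00,  7.37772614e-04]), 'ft_force': array([-0.41230789,  0.22052749,  0.56117881])}
```

View pics/m.png

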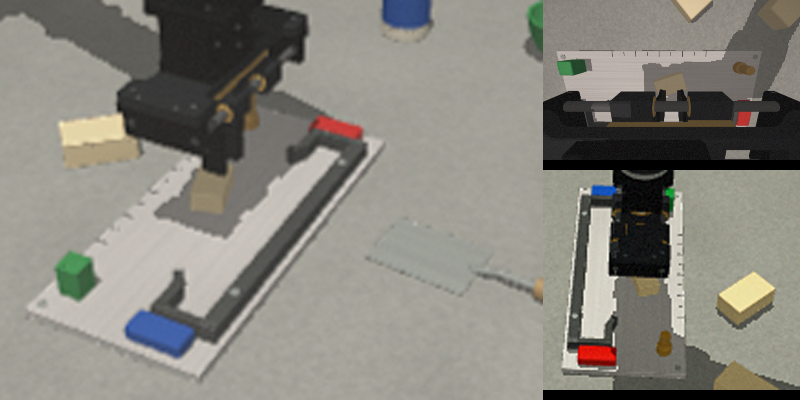

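```bash
python3 -c "
from h import *
b=cv2.imread('pics/w2.png')[150:300,230:430];cv2.imwrite('pics/m2.png',cv2.resize(b,None,fx=4,fy=4,interpolation=2))
p=ctrl.get_image('wrist');C=cloud(p)
print(p['position'],rot(p['orientation']).round(2))
for v in range(170,250,8): print(v,[tuple((C[v,u]*1000).round().astype(int)) for u in (300,312,322,332,345)])
"
```

```text
[ 4.24097270e-01 -2.49737509e-04  2.09772360e-01] [[-0.04  0.96  0.27]
 [ 1.    0.04  0.01]
 [ 0.    0.27 -0.96]]
170 [(np.int64(460), np.int64(-13), np.int64(10)), (np.int64(460), np.int64(-4), np.int64(11)), (np.int64(424), np.int64(0), np.int64(210)), (np.int64(460), np.int64(10), np.int64(9)), (np.int64(459), np.int64(19), np.int64(10))]
178 [(np.int64(466), np.int64(-13), np.int64(10)), (np.int64(466), np.int64(-4), np.int64(10)), (np.int64(466), np.int64(3), np.int64(10)), (np.int64(465), np.int64(10), np.int64(11)), (np.int64(465), np.int64(19), np.int64(11))]
186 [(np.int64(472), np.int64(-12), np.int64(11)), (np.int64(472), np.int64(-4), np.int64(10)), (np.int64(470), np.int64(3), np.int64(16)), (np.int64(467), np.int64(10), np.int64(26)), (np.int64(466), np.int64(18), np.int64(31))]
194 [(np.int64(476), np.int64(-12), np.int64(18)), (np.int64(472), np.int64(-3), np.int64(30)), (np.int64(472), np.int64(3), np.int64(29)), (np.int64(472), np.int64(10), np.int64(30)), (np.int64(471), np.int64(18), np.int64(30))]
202 [(np.int64(478), np.int64(-11), np.int64(30)), (np.int64(478),
[... 611 characters left out ...]
.int64(30))]
226 [(np.int64(488), np.int64(-10), np.int64(48)), (np.int64(494), np.int64(-3), np.int64(30)), (np.int64(494), np.int64(4), np.int64(30)), (np.int64(494), np.int64(11), np.int64(30)), (np.int64(485), np.int64(17), np.int64(53))]
234 [(np.int64(488), np.int64(-9), np.int64(60)), (np.int64(500), np.int64(-2), np.int64(30)), (np.int64(500), np.int64(4), np.int64(31)), (np.int64(508), np.int64(12), np.int64(11)), (np.int64(485), np.int64(16), np.int64(65))]
242 [(np.int64(487), np.int64(-8), np.int64(73)), (np.int64(515), np.int64(-2), np.int64(10)), (np.int64(515), np.int64(5), np.int64(10)), (np.int64(515), np.int64(13), np.int64(11)), (np.int64(487), np.int64(16), np.int64(71))]
```

View pics/m2.png

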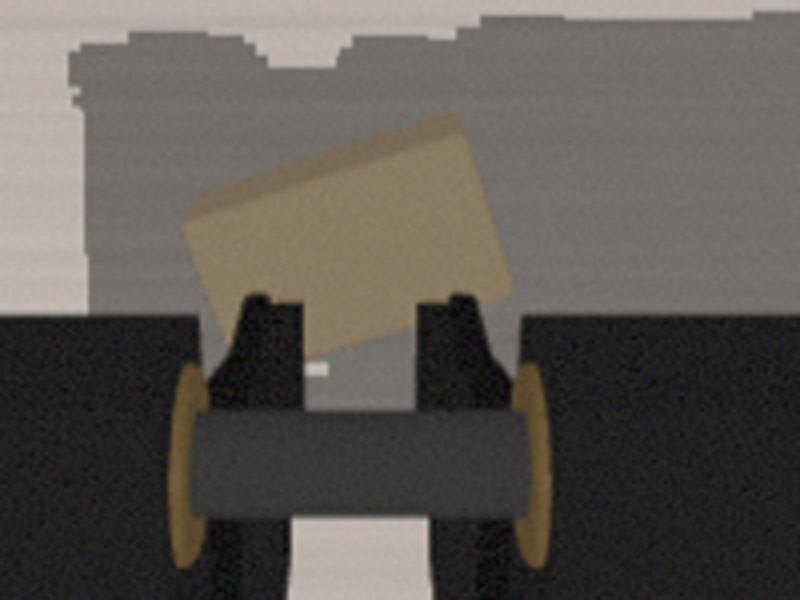

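```bash
python3 -c "
from h import *
s=ctrl.get_state();print(s['position'],s['time'])
for n in ('wrist','scene','side'):
    p=ctrl.get_image(n);C=cloud(p)*1000;V=p['frame'].max(2)
    m=(V<60)&(abs(C[...,0]-496)<25)&(abs(C[...,1]-2)<40)&(C[...,2]>14)&(C[...,2]<90)
    P=C[m]; 
    for a in range(14,80,8):
        q=P[(P[:,2]>=a)&(P[:,2]<a+8)]
        if len(q): print(n,a,len(q),q.min(0).round(),q.max(0).round())
"
```

```text
[0.49555788 0.00189492 0.01939004] 4.7833
wrist 46 127 [484. -15.  47.] [492.  19.  54.]
wrist 54 199 [484. -15.  54.] [500.  19.  62.]
wrist 62 228 [484. -15.  62.] [495.  19.  70.]
wrist 70 297 [484. -17.  70.] [492.  21.  78.]
wrist 78 234 [484. -17.  78.] [488.  21.  86.]
scene 46 15 [485. -19.  51.] [506.  15.  54.]
scene 54 33 [486. -19.  54.] [508.  16.  62.]
scene 62 28 [491. -18.  62.] [508.  15.  70.]
scene 70 27 [495. -19.  70.] [508.  16.  78.]
scene 78 31 [494. -20.  78.] [508.  16.  86.]
```

The fingers passed over the blank. Both the wrist and scene cameras put the real tips at z≈45 mm, about 25 mm above the reported TCP. I'll back off, go lower, and check tip height by depth.

Call:
move_arm(
  increments="-12 -0.5 0 0 0 0 205;-13 -0.5 0 0 0 0 205;-13 -0.5 0 0 0 0 205;-12 -0.3 0 0 0 0 205;0 0 -4 0 0 0 205;0 0 -4 0 0 0 205;0 0 -4 0 0 0 205;0 0 0 0 0 0 205",
)

```text
time: 5.6
position: [0.4458, 0.0001, 0.0068]
tool_rot: [0.059, -3.14, 0.001]
ft_force: [0.0, -0.8, -0.5]
grip_width: 0.197
grip_force: 0.0
```

```bash
cat > tip.py <<'E'
from h import *
s=ctrl.get_state();t=s['position']*1000;print(t.round(1),s['time'],s['ft_force'].round(1),np.round(s['grip_width'],3))
for n in ('wrist','scene'):
    p=ctrl.get_image(n);C=cloud(p)*1000;V=p['frame'].max(2)
    m=(V<50)&(abs(C[...,0]-t[0])<14)&(abs(C[...,1]-t[1])<30)&(C[...,2]>14)&(C[...,2]<110)
    z=np.sort(C[m][:,2]); print(n,len(z),z[:8].round(1))
E
python3 tip.py
```

```text
[4.458e+02 1.000e-01 6.800e+00] 5.6 [ 0.  -0.8 -0.5] 0.197
wrist 2000 [34.9 35.4 35.4 35.4 35.4 35.7 35.7 35.8]
scene 171 [38.8 39.1 39.3 40.2 40.3 40.5 40.9 40.9]
```

Call:
move_arm(
  increments="0 0 -3 0 0 0 205;0 0 -3 0 0 0 205;0 0 -3 0 0 0 205;0 0 -3 0 0 0 205;0 0 -2 0 0 0 205;0 0 -2 0 0 0 205;0 0 0 0 0 0 205;0 0 0 0 0 0 205",
)

```text
time: 6.37
position: [0.4457, 0.0002, -0.0085]
tool_rot: [0.059, -3.141, 0.0]
ft_force: [0.6, -0.7, 0.0]
grip_width: 0.197
grip_force: 0.0
```

```bash
python3 tip.py
```

```text
[ 4.457e+02  2.000e-01 -8.500e+00] 6.3667 [ 0.6 -0.7  0. ] 0.197
wrist 2072 [19.5 19.6 19.7 19.8 19.9 20.1 20.3 20.3]
scene 166 [22.9 23.9 24.1 24.3 24.9 25.  25.6 25.7]
```

Call:
move_arm(
  increments="3 0 -3 0 0 0 205;6 0.2 0 0 0 0 205;6 0.2 0 0 0 0 205;6 0.2 0 0 0 0 205;6 0.2 0 0 0 0 205;6 0.2 0 0 0 0 205;6 0.2 0 0 0 0 205;6 0.2 0 0 0 0 205",
)

```text
time: 7.13
position: [0.4913, 0.0016, -0.0115]
tool_rot: [0.059, -3.141, 0.0]
ft_force: [-1.0, -0.2, 0.5]
grip_width: 0.196
grip_force: 0.5
```

```bash
python3 w.py w3.png; python3 tip.py; python3 fit.py | grep -E "blank|scene|side"
```

```text
blank 0.0302 (array([519.8,   3.3]), array([18.5, 33.4]), 2.2) 939
plate xy [ 4.3 23.5] rel 0.10000000000000009
[492.9   1.7 -11.2] 7.1833 [ 0.3  0.3 -0.2] 0.195
wrist 2056 [16.6 16.9 17.  17.2 17.3 17.3 17.4 17.5]
scene 126 [20.4 21.2 21.7 22.3 22.7 23.  24.4 24.9]
scene medz plate 0.01 plate rect (array([510.7, -19. ]), array([161.2, 352.9]), 2.1) 3595
 blank ztop 0.0303 (array([519.1,  -4.1]), array([31.3, 50.1]), 1.3) 151
side medz plate 0.0109 plate rect (array([511.8, -18.9]), array([161.9, 355.9]), 2.2) 3208
 blank ztop 0.0319 (array([533.9,  -1.3]), array([ 3.4, 47.8]), 0.5) 24
```

Call:
move_arm(
  increments="5 0.2 0 0 0 0 205;5 0.2 0 0 0 0 205;5 0.2 0 0 0 0 205;5 0.2 0 0 0 0 205;5 0.2 0 0 0 0 205;5 0.2 0 0 0 0 205;3 0.1 0 0 0 0 205;2 0.1 0 0 0 0 205",
)

```text
time: 8.05
position: [0.5263, 0.003, -0.0114]
tool_rot: [-0.059, 3.141, -0.0]
ft_force: [-0.7, 0.1, 0.1]
grip_width: 0.192
grip_force: 0.5
```

Call:
move_arm(
  increments="1 0 0 0 0 0 205;1 0 0 0 0 0 205;1 0 0 0 0 0 205;0 0 0 0 0 0 205;0 0 0 0 0 0 205;0 0 0 0 0 0 205;0 0 0 0 0 0 205;0 0 0 0 0 0 205",
)

```text
time: 8.72
position: [0.5288, 0.0031, -0.0114]
tool_rot: [-0.059, 3.141, 0.0]
ft_force: [0.6, 0.7, -0.3]
grip_width: 0.2
grip_force: 0.1
```

```bash
python3 tip.py|head -1; python3 fit.py | grep -E "blank|dark|scene|side"
```

```text
[528.8   3.1 -11.4] 8.7167 [ 0.6  0.7 -0.3] 0.2
scene medz plate 0.0099 plate rect (array([511.1, -20.2]), array([161.1, 351.7]), 2.0) 3165
 blank ztop 0.0306 (array([554.5,  -2.9]), array([30.3, 53.1]), 1.6) 158
  dark (array([552.4, -19. ]), array([ 67. , 287.1]), 2.1) 0.05 247
side medz plate 0.011 plate rect (array([513.2, -18.9]), array([161.5, 356.3]), 2.5) 3284
 blank ztop 0.0444 (array([449.7, 114.2]), array([1.6, 8.7]), 16.3) 3
  dark (array([527., -12.]), array([136.1, 282.4]), -1.9) 0.037 340
```

Call:
move_arm(
  increments="1 0 0 0 0 0 205;1 0 0 0 0 0 205;0 0 0 0 0 0 205;0 0 0 0 0 0 205;0 0 0 0 0 0 205;0 0 0 0 0 0 205;0 0 0 0 0 0 205;0 0 0 0 0 0 205",
)

```text
time: 9.58
position: [0.5287, 0.0031, -0.0119]
tool_rot: [0.059, -3.137, -0.001]
ft_force: [-5.5, 0.0, 3.6]
grip_width: 0.197
grip_force: 2.6
```

Call:
move_arm(
  increments="1 0 0 0 0 0 205;0.5 0 0 0 0 0 205;0 0 0 0 0 0 205;0 0 0 0 0 0 205;0 0 0 0 0 0 205;0 0 0 0 0 0 205;0 0 0 0 0 0 205;0 0 0 0 0 0 205",
)

```text
time: 10.25
position: [0.5287, 0.0031, -0.0122]
tool_rot: [0.059, -3.134, -0.001]
ft_force: [-8.7, -0.3, 4.9]
grip_width: 0.194
grip_force: 4.2
```

Call:
move_arm(
  increments="-7 0 0 0 0 0 205;-7 0 0 0 0 0 205;0 0 15 0 0 0 205;0 0 15 0 0 0 205;0 10 5 0 0 0 205;10 15 0 0 0 0 205;15 15 0 0 0 0 205;12 11 0 0 0 0 205",
)

```text
time: 10.92
position: [0.5564, 0.0559, 0.0242]
tool_rot: [-0.06, 3.139, 0.002]
ft_force: [0.4, -1.0, 0.2]
grip_width: 0.199
grip_force: 0.0
```

```bash
python3 w.py w4.png; python3 tip.py; python3 fit.py | grep -E "blank|scene|side"
```

```text
blank 0.0301 (array([550.6,  -1.3]), array([20.3, 49.7]), 2.7) 2053
plate xy [34.9 17.7] rel 0.6000000000000001
rail inner x at y=-20: 571.3 yaw 2.13 z 25.8 expect 571.4
[558.8  58.7  24.3] 10.9667 [1.8 2.6 0.6] 0.198
wrist 2089 [14.  14.  14.1 14.1 14.2 14.2 14.2 14.2]
scene 118 [53.  54.6 54.9 55.1 55.2 56.  56.2 56.2]
scene medz plate 0.0099 plate rect (array([510.9, -20.3]), array([162.6, 350.5]), 2.5) 3919
 blank ztop 0.0304 (array([555.1,  -2.7]), array([30.5, 51.5]), 1.2) 156
side medz plate 0.0109 plate rect (array([512.7, -18.7]), array([159.9, 355.2]), 2.2) 3692
 blank ztop 0.0459 (array([455.4, 117. ]), array([10.6, 13. ]), -23.0) 19
```

Call:
move_arm(
  increments="-4 0 0 0 0 0 205;0 0 0 0 0 0 205;0 0 0 0 0 0 205;0 0 -8 0 0 0 205;0 0 -8 0 0 0 205;0 0 0 0 0 0 205;0 0 0 0 0 0 205;0 0 0 0 0 0 205",
)

```text
time: 11.83
position: [0.5511, 0.054, 0.0073]
tool_rot: [0.059, -3.141, 0.001]
ft_force: [0.3, -1.0, -0.6]
grip_width: 0.194
grip_force: 0.0
```

Call:
move_arm(
  increments="2 0 -4 0 0 0 205;0 0 -5 0 0 0 205;0 0 -5 0 0 0 205;0 0 -4 0 0 0 205;0 0 0 0 0 0 205;0 0 0 0 0 0 205;0 0 0 0 0 0 205;0 0 0 0 0 0 205",
)

```text
time: 12.5
position: [0.5535, 0.0541, -0.0102]
tool_rot: [-0.059, 3.141, 0.0]
ft_force: [-0.3, -1.0, -0.1]
grip_width: 0.195
grip_force: 0.0
```

```bash
python3 tip.py; python3 fit.py | grep -E "blank|scene"
```

```text
[553.5  54.1 -10.2] 12.5 [-0.3 -1.  -0.1] 0.195
wrist 2091 [17.4 17.8 18.2 18.3 18.4 18.4 18.4 18.7]
scene 89 [22.  22.4 22.4 22.6 23.  23.6 23.8 24. ]
scene medz plate 0.0099 plate rect (array([510. , -21.1]), array([162. , 350.1]), 2.1) 3497
 blank ztop 0.0304 (array([555.1,  -2.8]), array([29.6, 51.8]), 0.0) 156
 blank ztop 0.0453 (array([455.3, 116.8]), array([11.5, 13.9]), -43.9) 21
```

Call:
move_arm(
  increments="0.2 -5 0 0 0 0 205;0.2 -5 0 0 0 0 205;0.2 -5 0 0 0 0 205;0.2 -5 0 0 0 0 205;0.2 -5 0 0 0 0 205;0.2 -5 0 0 0 0 205;0.1 -5 0 0 0 0 205;0.2 -5 0 0 0 0 205",
)

```text
time: 13.37
position: [0.5548, 0.0136, -0.0104]
tool_rot: [-0.059, 3.141, 0.0]
ft_force: [-0.1, 2.0, 0.6]
grip_width: 0.2
grip_force: 0.6
```

```bash
python3 w.py w5.png; python3 fit.py | grep -E "blank"; python3 tip.py|head -1
```

```text
blank 0.03 (array([543.4, -28.4]), array([11.7, 48.7]), -8.7) 449
plate xy [26.7 -9.1] rel -10.799999999999999
rail inner x at y=-20: 574.1 yaw 6.41 z 26.2 expect 571.4
 blank ztop 0.0306 (array([555.5, -32.9]), array([30.1, 48.8]), 2.1) 164
 blank ztop 0.0456 (array([450.3, 116.3]), array([0.4, 8.5]), 16.7) 3
[554.7  13.1 -10.4] 13.5167 [ 0.5 -0.1 -0.7] 0.2
```

Call:
move_arm(
  increments="0.2 -5 0 0 0 0 205;0.2 -5 0 0 0 0 205;0.2 -5 0 0 0 0 205;0.2 -5 0 0 0 0 205;0.2 -5 0 0 0 0 205;0.2 -5 0 0 0 0 205;0.1 -5 0 0 0 0 205;0.2 -5 0 0 0 0 205",
)

```text
time: 14.28
position: [0.5562, -0.0265, -0.0104]
tool_rot: [-0.059, 3.141, 0.0]
ft_force: [0.3, 0.4, -0.2]
grip_width: 0.195
grip_force: 0.3
```

```bash
python3 fit.py | grep -E "blank"; python3 tip.py|head -1
```

```text
blank ztop 0.0307 (array([557.4, -71.1]), array([29.5, 50.4]), 4.0) 170
 blank ztop 0.0438 (array([450.4, 112.6]), array([0. , 3.9]), 38.9) 2
[556.3 -27.5 -10.3] 14.3833 [-1.   0.2  0.2] 0.191
```

Call:
move_arm(
  increments="0.2 -5 0 0 0 0 205;0.2 -5 0 0 0 0 205;0.2 -5 0 0 0 0 205;0.2 -5 0 0 0 0 205;0.2 -5 0 0 0 0 205;0.2 -5 0 0 0 0 205;0.1 -5 0 0 0 0 205;0.2 -5 0 0 0 0 205",
)

```text
time: 15.15
position: [0.5577, -0.0665, -0.0104]
tool_rot: [-0.059, 3.141, 0.0]
ft_force: [0.1, -0.1, -0.4]
grip_width: 0.198
grip_force: 0.3
```

```bash
python3 fit.py | grep -E "blank"; python3 tip.py|head -1
```

```text
blank ztop 0.0305 (array([ 558.4, -110.5]), array([30.4, 51. ]), 2.9) 182
 blank ztop 0.0227 (array([464.4, 117. ]), array([0., 0.]), 0.0) 1
[557.8 -67.5 -10.3] 15.25 [-0.1  0.4  0.8] 0.195
```

Call:
move_arm(
  increments="0.1 -3 0 0 0 0 205;0.1 -3 0 0 0 0 205;0.1 -3 0 0 0 0 205;0.1 -3 0 0 0 0 205;0.1 -2 0 0 0 0 205;0.1 -1 0 0 0 0 205;0 -1 0 0 0 0 205;0 0 0 0 0 0 205",
)

```text
time: 16.02
position: [0.5584, -0.0822, -0.0104]
tool_rot: [-0.058, 3.141, -0.0]
ft_force: [0.1, -0.2, 1.1]
grip_width: 0.2
grip_force: 0.0
```

Call:
move_arm(
  increments="0 -1 0 0 0 0 205;0 -1 0 0 0 0 205;0 -1 0 0 0 0 205;0 0 0 0 0 0 205;0 0 0 0 0 0 205;0 0 0 0 0 0 205;0 0 0 0 0 0 205;0 0 0 0 0 0 205",
)

```text
time: 16.68
position: [0.5584, -0.0844, -0.0104]
tool_rot: [-0.059, 3.141, 0.001]
ft_force: [-0.0, 3.6, 0.6]
grip_width: 0.196
grip_force: 1.4
```

```bash
python3 fit.py | grep -E "blank"; python3 tip.py|head -1
```

```text
blank ztop 0.0308 (array([ 559.4, -128.1]), array([29.7, 50.2]), 0.7) 191
 blank ztop 0.0273 (array([464.5, 120.7]), array([0., 0.]), 0.0) 1
[558.5 -84.4 -10.4] 16.7833 [0.1 4.  0.9] 0.197
```

Call:
move_arm(
  increments="0 -1 0 0 0 0 205;0 -1 0 0 0 0 205;0 0 0 0 0 0 205;0 0 0 0 0 0 205;0 0 0 0 0 0 205;0 0 0 0 0 0 205;0 0 0 0 0 0 205;0 0 0 0 0 0 205",
)

```text
time: 17.55
position: [0.5584, -0.0844, -0.0104]
tool_rot: [0.061, -3.141, -0.005]
ft_force: [-0.2, 7.9, 2.3]
grip_width: 0.195
grip_force: 3.5
```

Call:
move_arm(
  increments="0 3 0 0 0 0 205;-1 5 0 0 0 0 205;-1 6 0 0 0 0 205;0 6 0 0 0 0 205;0 0 20 0 0 0 205;-5 0 30 0 0 0 205;-15 0 35 0 0 0 205;-20 0 35 0 0 0 205",
)

```text
time: 18.22
position: [0.5162, -0.0671, 0.1104]
tool_rot: [0.059, -3.14, 0.003]
ft_force: [0.5, 1.0, 1.0]
grip_width: 0.2
grip_force: 0.0
```

Call:
move_arm(
  increments="-30 -15 10 0 0 0 205;-30 -15 10 0 0 0 205;-20 -15 10 0 0 0 205;0 0 0 0 0 0 205;0 0 0 0 0 0 205;0 0 0 0 0 0 205;0 0 0 0 0 0 205;0 0 0 0 0 0 205",
)

```text
time: 18.88
position: [0.4366, -0.1114, 0.139]
tool_rot: [0.061, -3.14, 0.002]
ft_force: [-0.0, 0.0, -1.5]
grip_width: 0.198
grip_force: 0.0
```

```bash
python3 w.py w6.png; python3 fit.py | grep -E "blank|green|dark"; python3 tip.py|head -1
python3 -c "
from h import *
for n in ('scene','side'):
    p=ctrl.get_image(n); save(p,'f_%s.png'%n)
a=cv2.imread('pics/f_scene.png')[170:290,220:370];b=cv2.imread('pics/f_side.png')[155:275,300:400]
cv2.imwrite('pics/f.png',np.hstack([cv2.resize(a,(450,360)),cv2.resize(b,(300,360))]))"
```

```text
blank 0.0303 (array([ 561.6, -114.2]), array([24.5, 25.4]), 2.1) 382
plate xy [ 41.7 -95.5] rel 0.0
 blank ztop 0.0306 (array([ 557.2, -127.8]), array([34. , 51.3]), 1.4) 216
  green (array([ 462.4, -161.1]), array([20.9, 21.7]), 2.2) 0.042 62
  dark (array([555.2, -20.9]), array([ 62.9, 281.5]), 2.6) 0.028 143
 blank ztop 0.0327 (array([ 561. , -125.5]), array([29.5, 52.7]), 1.3) 131
  green (array([ 463.2, -158.5]), array([19.5, 22.5]), -3.8) 0.045 47
  dark (array([520.5, -17.5]), array([135.7, 289.2]), 1.0) 0.038 480
[ 436.5 -111.7  139.1] 19.0333 [ 0.3 -0.1 -0.2] 0.194
```

View pics/f.png

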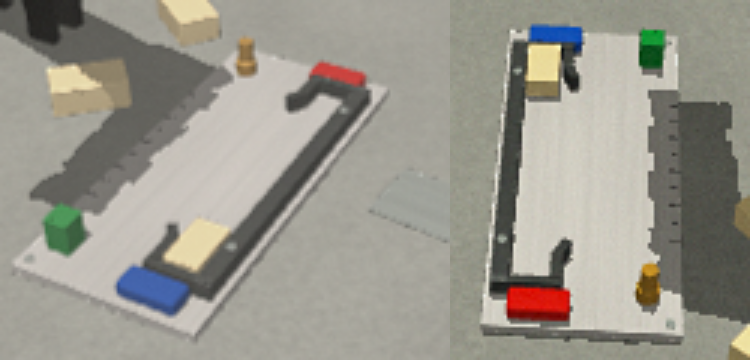

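The crop shows the blank in the blue-end corner (crop 197,245 and 543,70), flush with the rail and stop. The wrist view puts its rail-side edge at plate x≈54 (rail at 55), and it is square to the rail. The pin, wax block and spatula don't look moved.

```bash
python3 -c "
from bench import ctrl
print(ctrl.close_job())"
```

```text
the job is handed in; nothing more can be done
None
```

I pushed the blank flat against the rail, slid it into the blue-tagged corner pocket until it stopped against the end stop, took the fingers away and handed the job in at about 19 s; the hand-in gave no verdict.

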